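# Open the push-to-open supply chest and put the stamp away

## Robot

A 6-joint arm with a two-finger parallel gripper is mounted at the origin on a cart in front of the work surface, level with it; the furniture and walls round the work are solid. World frame = base frame: x ahead of the robot, y to its left, z up, the work surface at z = 0. Lengths are in m, angles in rad, forces in N, time in s.
With the tool pointing down it reaches from about 0.35 to 0.85 m from the base axis. Payload 8.1 kg.
Tool frame: the origin (TCP) lies at the centre of the arm's flange, where the gripper is bolted on; the fingertips stand 186 mm ahead of it and the grasp point (between the pads) lies 167 mm ahead of it (robot.grasp_offset is the distance from the TCP to the grasp point, in m); z points along the fingers, y is the line along which they close (so a half turn about z gives the same grasp; the last joint's range is limited). The gripper opens to 93 mm and grips with 3 to 60 N. Pads are 15 mm wide; open, the fingers measure 128 mm over their backs; the gripper's body (75 mm by 188 mm) begins 65 mm behind the grasp point.
Start: joints at [-1.296, 0.13, 1.488, -0, 1.523, -0.085], TCP at [0.211, -0.562, 0.405] pointing down, gripper open.
Joint ranges: [-2.96, 2.96], [-0.89, 2.26], [0.02, 2.5], [-1.34, 4.48], [0, 2.73], [-2.66, 2.66]. Speed limits (rad/s): [2.39, 2.39, 2.79, 3.14, 3.14, 3.14].

## Interface

Orientations are given as a rotation vector (axis times angle).
In Python, from plant import robot gives the robot as it stands.
- The arm moves only by the tool drive_tool, never from a script. Its argument "moves" is one flat list of numbers, 7 for each row, row after row: the finger opening in mm, from 0 to 93, then the shift along the tool's x, y, z in mm, then the turn, a rotation vector about the tool's x, y, z in degrees. A call has 1 to 8 rows; each row shifts and turns the commanded pose from where the row before left it, along the tool's axes as they then stand; what a row does not reach is not made up. A row lasts 1/10 s, in which the tool goes at most 50 mm and 8.59 degrees, less where a joint would pass 70% of its speed; a pose out of reach is approached as far as the arm can. A call is refused whole if a number of a shift passes 50 or a number of a turn 8.59, either way. A call with a gripper value outside its range is refused whole. The fingers move at their own pace and stop on an object; "grip_force" is the grip in N (left out, the last holds). Time passes only in rows, so rows that do not move let the fingers close. It gives the time, the measured TCP pose, the force, the opening and the grip force at its end, in the units of the state.
- robot.read_state(): the state, without advancing time (a new reading comes with each control period).
- robot.read_camera(name): name is "side" or "top"; returns a dict with "color" (480x640x3 uint8, red, green, blue), "depth" (480x640 float32, m along the optical axis (not along the pixel's ray), 0 where there is no reading), "mtx" (3x3 intrinsics, pixels), "R" (3x3) and "t" (3): a world point X has camera coordinates R X + t. Camera axes: x right, y down, z forward; pixel columns grow to the right and rows downward; lengths in m; the calibration is good to about 2 mm. A picture is of the moment at which its call begins.
- robot.close_job(): hands the job in; it is judged then, once.
The state is a dict: "t": time; "q": joint angles; "dq": joint speeds; "joint_torque": joint torques, N m; "tool_pos": TCP position; "orientation": TCP orientation; "force": force on the tool from outside, world axes, zero at the start; "wrist_torque": the same for the moment, N m; "opening": finger opening in m; "gripper_force": force on a finger pad.
Only numpy, scipy, OpenCV 4.12 (cv2) and the standard library are available. Lean on these libraries where they do the work, as an engineer would, in place of code of your own. Each camera call takes 0.05 s, during which the arm holds its last target. There are 200 camera calls.

## Task

Put the rubber stamp away in the small wooden supply chest. The chest's flap has a touch latch: push its front edge in until the latch clicks, then stay on it and let the spring raise it slowly to its open stop, without letting it fly up. Then stand the stamp upright on the chest floor, setting it down gently and letting go of it; leave the flap open and do not disturb the staple box in the chest, the glue stick or the jar.

Things in the scene. Friction and masses are not known exactly. Their poses are not given: they have to be found in the camera images.
- chest: Plywood chest fixed to the table, 180 (x) x 200 (y) x 85 mm high; origin under its centre on the table top, x from front to back (away from the robot), y left, z up. Walls and floor 8 mm; front wall 65 mm high. Free inside: x -82..+80, y -92..+92 mm, but a latch housing fills x -82..-58, y -22..+22 up to z 63 mm. The left part is empty.
- flap (a joint): Grey flap over the chest, 170 mm from hinge to front edge, 182 wide, 10 thick. Rad: 0 closed and latched, positive = front edge raised, 1.60 = open stop (upright), -0.050 = pressed fully in. Let go near closed it flies up at about 4 rad/s; it must never exceed 2.5. Let go above 1.1 it finishes slowly by itself within 1 s. Its spring holds it open; it does not latch again.
- flap_hinge (a point): Middle of the flap's hinge axis, which runs along the chest's y at chest x +80 mm, z 85 mm, level with the closed flap's upper face.
- flap_press (a point): Small round aluminium spot on the flap's upper face, 155 mm from the hinge axis: press here. Closed: chest x -75, z 85 mm. Pushing it in 6 to 7 mm frees the latch for good (2 to 4 N, brief peaks to 10 N when met fast, so go by distance); hard stop at 7.8 mm. Until then the flap cannot be lifted. Then a spring lifts it with about 1 N at this point, less as it opens.
- stamp_mid (a point): Centre, half-way up, of the brown wooden rubber stamp standing upright, 62 mm tall, about 60 g: foot block 25 (x) x 40 (y) x 20 mm high, above it a round knob handle up to 24 mm thick. Axes along the stamp's, z up. It swaps places with glue stick and jar. Standing on the chest floor its centre is 39 mm above the table.
- staples: Box of staples, 40 x 82 x 26 mm, lying on the chest floor in the right part, its long side about along the chest's x; origin at the centre of its underside. Not to be disturbed.
- glue: Upright glue stick, 25 mm diameter, 85 mm tall, origin at the centre of its underside. Bystander.
- jar: Clear plastic jar of chips with white lid, 44 mm diameter, 62 mm tall, upright, origin at the centre of its underside. Bystander.
Not all that is in view belongs to the job. What is shaped like the part that bears stamp_mid but purple or yellow is not meant.

How it is judged:
By the outcome, as a careful person would: the job done as asked, in the order asked, and still so for the second after the job is handed in, with the robot touching nothing.
It also fails if it takes over 70 s, if anything falls off the work surface, if the arm or the gripper's body presses on something with over 40 N, if the wrist force passes 120 N, or if a joint passes its speed limit or range.

## Working session

There is one attempt and no reset: what is moved stays moved. The work goes in short steps, Python scripts to look and compute and a tool call to move; the robot and the scene stay as the last step left them, time stands still between calls to the robot, and variables do not carry over. Pictures are saved under pics/ and viewed, at most 10 in all, crops included, and the job is handed in when it is done.

Besides the shell and the picture viewer there is one more tool, called after "Call:" as a command line: name --argument value ..., lists and objects as JSON in quotes. drive_tool: Moves the arm, as the interface text tells. Its arguments: {"type":"object","properties":{"moves":{"type":"array","items":{"type":"number"}},"grip_force":{"type":"number"}},"required":["moves"]}

```bash
mkdir -p pics; ls
cat > h.py <<'E'
import numpy as np, cv2
from plant import robot
def snap(n):
    c=robot.read_camera(n); np.savez(f'/tmp/{n}.npz',**c); return c
def pt(c,u,v,z=None):
    "world point of pixel: by depth, or on plane z"
    K,R,t=c['mtx'],c['R'],c['t']
    r=np.linalg.inv(K)@np.array([u,v,1.]); o=-R.T@t; d=R.T@r
    s=c['depth'][int(round(v)),int(round(u))] if z is None else (z-o[2])/d[2]
    return o+s*d
def cloud(c):
    v,u=np.mgrid[:480,:640]; r=np.stack([u,v,np.ones_like(u)],-1)@np.linalg.inv(c['mtx']).T*c['depth'][...,None]
    return (r-c['t'])@c['R']
E
python3 - <<'E'
from h import *
for n in('side','top'):
    c=snap(n); cv2.imwrite(f'pics/{n}0.png',c['color'][...,::-1]); print(n,-c['R'].T@c['t'],c['R'][2],c['mtx'][0,0], (c['depth']>0).mean())
print(robot.read_state())
E
```

```text
pics
side [0.96742423 0.0306992  0.81786835] [-0.53204954 -0.25069009 -0.80875074] 567.7131089265635 0.9958626302083333
top [ 0.39378346 -0.17518397  0.91509947] [ 0.11337919 -0.02464169 -0.99324617] 446.90889970660334 0.9959049479166666
{'t': 0.1, 'q': array([-1.29640536e+00,  1.31064486e-01,  1.48918455e+00, -1.97135354e-05,
        1.52298858e+00, -8.53902555e-02]), 'dq': array([-0.00075449, -0.0009839 , -0.00160271,  0.00154077,  0.00168822,
        0.00022725]), 'joint_torque': array([ 2.49483965e-04, -5.61342072e+01, -4.93096018e+01,  7.70708872e-02,
        2.92391010e-02, -4.20121000e-05]), 'tool_pos': array([ 0.21120745, -0.56137296,  0.40379695]), 'orientation': array([-3.08928798e+00, -5.61808689e-01,  2.74464033e-04]), 'force': array([-0.45813327,  0.04725697, -0.81195826]), 'wrist_torque': array([-0.02864507,  0.00768366,  0.01129339]), 'gripper_force': 0.0, 'opening': 0.09354491914297645}
```

View pics/side0.png

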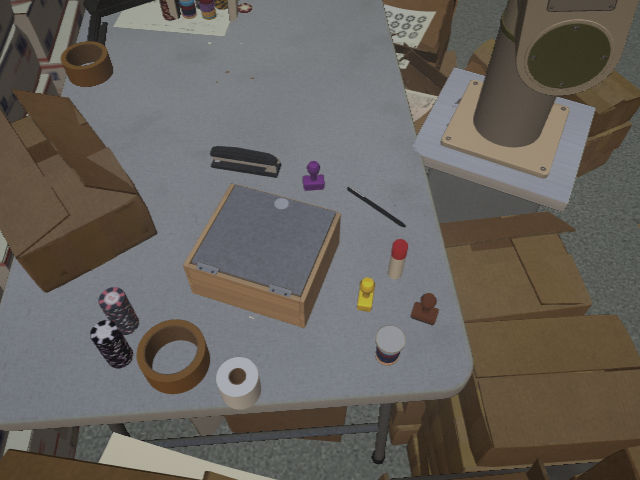

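View pics/top0.png

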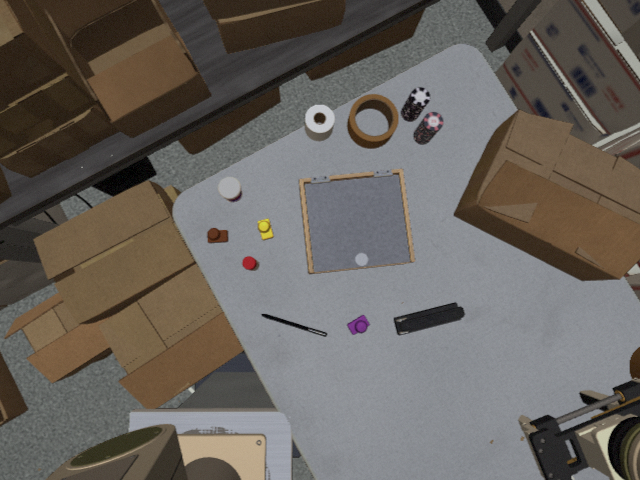

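The side picture shows the brown stamp at (425,308), the press spot at (281,204), the jar at (390,343), glue at (398,258), and the chest around (265,250). In the top one the stamp is at (217,236), the spot at (362,260), and the chest corners are (301,178), (402,170), (413,263) and (308,273).

```bash
cat > m.py <<'E'
from h import *
C={n:dict(np.load(f'/tmp/{n}.npz')) for n in('side','top')}
def tri(a,b):
    P=[C[n]['mtx']@np.c_[C[n]['R'],C[n]['t']] for n in('side','top')]
    X=cv2.triangulatePoints(*P,np.float64(a).reshape(2,1),np.float64(b).reshape(2,1))[:,0]; return X[:3]/X[3]
if __name__=='__main__':
    for n,boxs,boxt in (('stamp',(405,285,445,330),(200,220,235,250)),):
        for cn,b in(('side',boxs),('top',boxt)):
            c=C[cn]; h=cv2.cvtColor(c['color'],cv2.COLOR_RGB2HSV); m=(h[...,1]>110)&((h[...,0]<15)|(h[...,0]>170))
            z=np.zeros_like(m); z[b[1]:b[3],b[0]:b[2]]=1; m&=z
            P=cloud(c)[m]; print(cn,m.sum(),'z',np.percentile(P[:,2],[1,50,97]).round(4))
            kn=P[P[:,2]>.045]; print(' knob',np.median(kn,0).round(4),(kn[:,:2].min(0)+kn[:,:2].max(0))/2,kn[:,:2].min(0),kn[:,:2].max(0))
            f=P[(P[:,2]>.012)&(P[:,2]<.024)]; r=cv2.minAreaRect((f[:,:2]*1000).astype(np.float32)); print(' foot',r, len(f))
            ys,xs=np.where(m); print(xs.min(),xs.max(),ys.min(),ys.max())
    for cn in C:
        c=C[cn];P=cloud(c);h=cv2.cvtColor(c['color'],cv2.COLOR_RGB2HSV)
        b=(185,180,345,320) if cn=='side' else (295,160,420,280)
        z=np.zeros((480,640),bool); z[b[1]:b[3],b[0]:b[2]]=1
        m=z&(P[...,2]>.075)&(P[...,2]<.1); r=cv2.minAreaRect((P[m][:,:2]*1000).astype(np.float32)); print(cn,'chest top',r,np.median(P[m][:,2]))
        s=z&(h[...,2]>150)&(h[...,1]<40); n,l,st,ce=cv2.connectedComponentsWithStats(s.astype(np.uint8)); k=1+st[1:,4].argmax(); print('spot',st[k],ce[k],pt(c,*ce[k]),pt(c,*ce[k],z=.085))
    for nm,s,t,z in(('glue',(400,243),(249,263),.085),('jar',(391,336),(230,188),.062),('knob',(429,298),(214,234),.06)):
        print(nm,pt(C['side'],*s),pt(C['top'],*t),tri(s,t))
    print('corners',[pt(C['top'],u,v,z=.085).round(4) for u,v in((301,178),(402,170),(413,263),(308,273))])
E
python3 m.py
```

```text
side 495 z [0.0073 0.0205 0.0623]
 knob [ 0.5005 -0.0045  0.0588] [0.72738237 0.00802747] [ 0.4873405  -0.01464426] [0.96742423 0.0306992 ]
 foot ((497.4463806152344, -4.984746932983398), (24.755401611328125, 37.47349548339844), 3.5727453231811523) 279
412 437 293 323
top 235 z [0.0166 0.0531 0.0626]
 knob [ 0.4924 -0.0084  0.0594] [ 0.4931265  -0.00717516] [ 0.48135021 -0.01889711] [0.50490279 0.0045468 ]
 foot ((494.1467590332031, -7.713205337524414), (22.706317901611328, 38.21944046020508), 0.45893776416778564) 107
208 227 228 241
side chest top ((520.2080688476562, -278.71173095703125), (184.7978973388672, 201.14183044433594), 6.448964595794678) 0.08508585441718464
spot [276 199  12  10  99] [281.55555556 203.2020202 ] [ 0.44587042 -0.28596949  0.08606498] [ 0.44511142 -0.28643033  0.085     ]
top chest top ((518.8792724609375, -280.0063781738281), (181.44024658203125, 200.28805541992188), 6.543678283691406) 0.08514592062794962
spot [355 253  13  13 128] [361.109375 258.984375] [ 0.44483738 -0.28737071  0.08592514] [ 0.44489435 -0.28749588  0.085     ]
glue [ 0.4369151  -0.07833883  0.08583592] [ 0.43601908 -0.07949418  0.08616853] [ 0.435962   -0.0788326   0.08436256]
jar [ 0.5830724  -0.03413813  0.06240752] [ 0.58230603 -0.03685474  0.06118778] [ 0.58212228 -0.03521946  0.05983831]
knob [ 0.49740172 -0.00495575  0.06134104] [ 0.49239147 -0.00856633  0.06057158] [ 0.49284164 -0.00602216  0.05349104]
corners [array([ 0.5978, -0.1743,  0.085 ]), array([ 0.6156, -0.3672,  0.085 ]), array([ 0.438 , -0.3847,  0.085 ]), array([ 0.4183, -0.1886,  0.085 ])]
```

```bash
cat >> h.py <<'E'
from scipy.spatial.transform import Rotation as Ro
CH=np.array([.5195,-.2795,0]); CY=np.radians(6.)
RC=Ro.from_euler('z',CY).as_matrix()
def chest(x,y,z): return CH+RC@np.array([x,y,z])/1000
def down(yaw): return Ro.from_matrix(np.array([[np.cos(yaw),np.sin(yaw),0],[np.sin(yaw),-np.cos(yaw),0],[0,0,-1]]))
def need(tip,yaw,off=.186):
    "turn about the tool axes (deg), then shift in the turned axes (mm), to bring the point off ahead of the TCP to tip"
    s=robot.read_state(); R=Ro.from_rotvec(s['orientation']); D=down(yaw)
    print('turn',(R.inv()*D).as_rotvec(degrees=True).round(2),'shift',(D.inv().apply(tip+[0,0,off]-s['tool_pos'])*1000).round(1))
E
python3 -c "
from h import *
print(chest(-75,0,85)); need(chest(-75,0,110),CY)
from m import C
c=C['side'];h=cv2.cvtColor(c['color'],cv2.COLOR_RGB2HSV); m=(h[...,1]>110)&((h[...,0]<15)|(h[...,0]>170))
for v in range(292,325): print(v,np.where(m[v,405:445])[0][[0,-1]] if m[v,405:445].any() else '',end='; ')
"
```

```text
[ 0.44491086 -0.28733963  0.085     ]
turn [-9.000e-02  1.000e-02  1.461e+01] shift [ 261.1 -248.1  107.8]
292 ; 293 [23 24]; 294 [20 26]; 295 [19 28]; 296 [18 28]; 297 [18 29]; 298 [18 29]; 299 [17 30]; 300 [17 30]; 301 [17 30]; 302 [11 30]; 303 [10 30]; 304 [10 29]; 305 [10 28]; 306 [10 28]; 307 [ 9 27]; 308 [ 9 30]; 309 [ 8 32]; 310 [ 8 32]; 311 [ 8 32]; 312 [ 7 32]; 313 [ 7 31]; 314 [ 7 31]; 315 [ 7 31]; 316 [ 7 30]; 317 [ 8 30]; 318 [11 30]; 319 [14 30]; 320 [17 29]; 321 [20 29]; 322 [23 29]; 323 [26 28]; 324 ;
```

Call:
drive_tool --moves '[0,0,0,0,0,0,7.3,0,0,0,0,0,0,7.3,0,43,-41,0,0,0,0,0,43,-41,0,0,0,0,0,43,-41,10,0,0,0,0,43,-41,20,0,0,0,0,43,-41,30,0,0,0,0,43,-41,30,0,0,0]' --grip_force 10

```text
t: 0.9
tool_pos: [0.3973, -0.342, 0.3348]
orientation: [3.137, 0.165, 0.001]
force: [0.7, -0.7, -0.6]
opening: 0.0335
gripper_force: 0.0
```

Call:
drive_tool --moves '[0,0,0,0,0,0,0,0,0,0,0,0,0,0]'

```text
t: 1.1
tool_pos: [0.3967, -0.3426, 0.3345]
orientation: [-3.136, -0.169, 0.003]
force: [-0.2, -0.2, 0.0]
opening: 0.0175
gripper_force: 0.0
```

```bash
python3 -c "
from h import *
need(chest(-75,0,85),CY); print(robot.read_state()['opening'])
c=snap('top'); cv2.imwrite('pics/t1.png',c['color'][100:340,200:520,::-1].repeat(2,0).repeat(2,1))
"
```

```text
turn [-0.08  0.09  0.17] shift [ 53.7 -50.   63.5]
0.017472560182068473
```

View pics/t1.png

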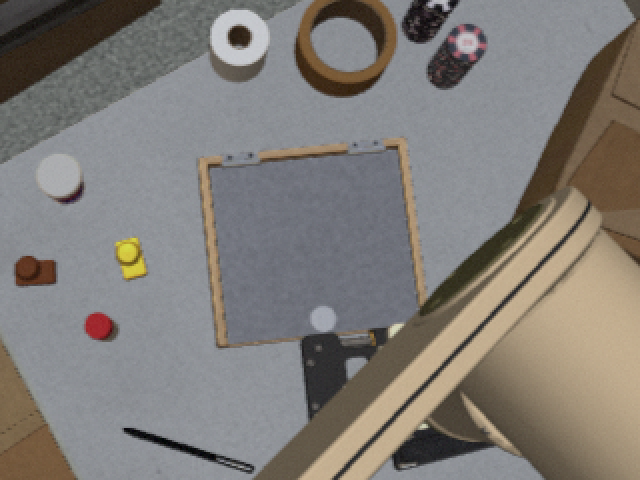

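The picture shows the gripper in front of and to the right of the spot (crop (322,318)), with the flap closed and the path clear.

Call:
drive_tool --moves '[0,18,-17,10,0,0,0,0,18,-17,10,0,0,0,0,18,-16,10,0,0,0,0,0,0,15,0,0,0,0,0,0,10,0,0,0,0,0,0,4,0,0,0,0,0,0,0,0,0,0,0,0,0,0,0,0,0]'

```text
t: 1.95
tool_pos: [0.4445, -0.2891, 0.2769]
orientation: [3.137, 0.163, 0.0]
force: [-0.7, -0.1, -0.4]
opening: 0.0006
gripper_force: 0.0
```

```bash
python3 -c "
from h import *
need(chest(-75,0,85),CY); s=robot.read_state();print(s['opening'],s['force'])
"
```

```text
turn [ 0.03 -0.02 -0.06] shift [ 0.6 -1.7  5.9]
0.0006081463614934755 [-0.69286095 -0.07835127 -0.38887899]
```

Call:
drive_tool --moves '[0,0.5,-1.5,2,0,0,0,0,0,0,1.5,0,0,0,0,0,0,0,0,0,0,0,0,0,0,0,0,0]'

```text
t: 2.35
tool_pos: [0.4453, -0.2867, 0.273]
orientation: [3.137, 0.165, 0.0]
force: [0.0, -0.9, -0.3]
opening: -0.0
gripper_force: 0.0
```

Call:
drive_tool --moves '[0,0,0,1,0,0,0,0,0,0,0,0,0,0]'

```text
t: 2.55
tool_pos: [0.4452, -0.2866, 0.2718]
orientation: [-3.137, -0.165, 0.0]
force: [0.2, 0.1, 0.4]
opening: 0.0005
gripper_force: 0.0
```

Call:
drive_tool --moves '[0,0,0,1,0,0,0,0,0,0,0,0,0,0]'

```text
t: 2.75
tool_pos: [0.4453, -0.2867, 0.2709]
orientation: [3.137, 0.165, 0.0]
force: [-0.6, 0.1, 1.2]
opening: 0.0007
gripper_force: 0.7
```

Call:
drive_tool --moves '[0,0,0,1,0,0,0,0,0,0,0,0,0,0]'

```text
t: 2.95
tool_pos: [0.4453, -0.2868, 0.27]
orientation: [3.137, 0.165, 0.0]
force: [-0.6, 0.6, 1.2]
opening: 0.0006
gripper_force: 0.9
```

Call:
drive_tool --moves '[0,0,0,1,0,0,0,0,0,0,0,0,0,0]'

```text
t: 3.15
tool_pos: [0.4453, -0.2867, 0.269]
orientation: [3.137, 0.165, 0.0]
force: [-0.6, 1.3, 1.9]
opening: 0.0006
gripper_force: 1.3
```

Call:
drive_tool --moves '[0,0,0,1,0,0,0,0,0,0,0,0,0,0]'

```text
t: 3.35
tool_pos: [0.4453, -0.2867, 0.2679]
orientation: [3.137, 0.165, 0.0]
force: [0.3, 0.4, 1.9]
opening: 0.0004
gripper_force: 1.2
```

Call:
drive_tool --moves '[0,0,0,1,0,0,0,0,0,0,1,0,0,0,0,0,0,0,0,0,0]'

```text
t: 3.65
tool_pos: [0.4453, -0.2867, 0.2658]
orientation: [3.137, 0.165, 0.001]
force: [1.6, -0.4, 1.7]
opening: 0.0007
gripper_force: 1.1
```

Call:
drive_tool --moves '[0,0,0,0.7,0,0,0,0,0,0,0,0,0,0]'

```text
t: 3.85
tool_pos: [0.4453, -0.2867, 0.2652]
orientation: [3.137, 0.165, 0.001]
force: [1.3, 0.3, 3.3]
opening: 0.0002
gripper_force: 1.3
```

Call:
drive_tool --moves '[0,0,0,0.7,0,0,0,0,0,0,0,0,0,0]'

```text
t: 4.05
tool_pos: [0.4453, -0.2867, 0.2646]
orientation: [3.137, 0.165, 0.001]
force: [1.4, -0.2, 2.5]
opening: 0.0004
gripper_force: 1.4
```

Call:
drive_tool --moves '[0,0,0,0.7,0,0,0,0,0,0,0,0,0,0]'

```text
t: 4.25
tool_pos: [0.4453, -0.2867, 0.2639]
orientation: [3.137, 0.165, 0.001]
force: [3.1, 0.4, 3.4]
opening: 0.0003
gripper_force: 1.5
```

Call:
drive_tool --moves '[0,0,0,0.7,0,0,0,0,0,0,0,0,0,0]'

```text
t: 4.45
tool_pos: [0.4454, -0.2868, 0.2635]
orientation: [3.137, 0.165, 0.001]
force: [0.8, 2.3, 5.6]
opening: 0.0006
gripper_force: 3.0
```

Call:
drive_tool --moves '[0,0,0,0.5,0,0,0,0,0,0,0,0,0,0]'

```text
t: 4.65
tool_pos: [0.4454, -0.2868, 0.2634]
orientation: [3.137, 0.165, 0.001]
force: [0.8, 1.9, 9.1]
opening: 0.0008
gripper_force: 4.5
```

The hard stop is reached, so the latch is free. Next I follow the flap up along its arc.

Call:
drive_tool --moves '[0,0,0,-4,0,0,0,0,0,0,-4.5,0,0,0,0,0.5,0,-13,0,0,0,0,1.6,0,-13,0,0,0,0,3,0,-14.3,0,0,0,0,4.2,0,-14,0,0,0,0,5.5,0,-13.6,0,0,0,0,6.7,0,-13,0,0,0]'

```text
t: 5.45
tool_pos: [0.4672, -0.2845, 0.3536]
orientation: [3.137, 0.165, 0.001]
force: [0.0, -0.0, 0.8]
opening: 0.0005
gripper_force: 0.2
```

```bash
python3 -c "
from h import *
need(chest(-75,0,85),CY); s=robot.read_state();print(s['force'])
for n in ('side',):
  c=snap(n); cv2.imwrite('pics/s2.png',c['color'][60:380,160:480,::-1])
"
```

```text
turn [ 0.04 -0.04  0.01] shift [-22.4   0.5  82.6]
[ 0.02060972 -0.00849327  0.83157993]
```

View pics/s2.png

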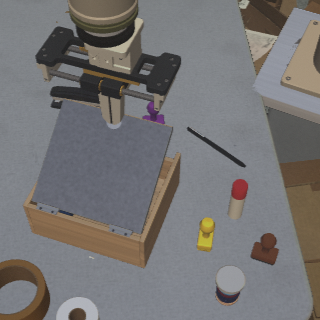

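The flap is following, with the fingertips on the spot at crop (115,125).

Call:
drive_tool --moves '[0,7.8,0,-12.4,0,0,0,0,8.9,0,-11.6,0,0,0,0,9.9,0,-10.8,0,0,0,0,10.8,0,-9.8,0,0,0,0,11.7,0,-8.8,0,0,0,0,12.4,0,-7.7,0,0,0,0,13.1,0,-6.6,0,0,0,0,13.6,0,-5.4,0,0,0]'

```text
t: 6.3
tool_pos: [0.5551, -0.2751, 0.4254]
orientation: [3.137, 0.165, -0.0]
force: [-0.1, -0.1, -0.1]
opening: 0.0005
gripper_force: 0.0
```

Call:
drive_tool --moves '[0,12,0,-3.5,0,0,0,0,11,0,-2.5,0,0,0,0,10,0,-1.5,0,0,0,0,10,0,0,0,0,0,0,10,0,0,0,0,0,0,10,0,0,0,0,0,0,10,0,0,0,0,0,0,0,0,0,0,0,0]'

```text
t: 7.1
tool_pos: [0.6279, -0.2672, 0.4321]
orientation: [-3.137, -0.166, 0.0]
force: [-0.3, 0.5, -0.1]
opening: 0.0007
gripper_force: 0.0
```

```bash
python3 -c "
from h import *
need(np.array([.495,-.006,.15]),0.035,.167); s=robot.read_state();print(s['force'],s['t'])
for n in ('side',):
  c=snap(n); cv2.imwrite('pics/s3.png',c['color'][60:380,160:480,::-1])
"
```

```text
turn [-0.02  0.01  4.05] shift [-123.7 -265.7  115.1]
[-0.32146711  0.46041355 -0.1091432 ] 7.1
```

View pics/s3.png

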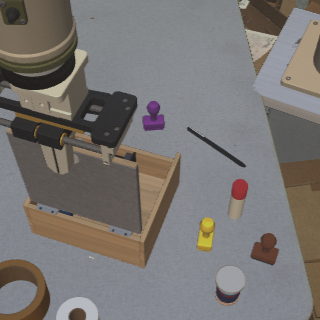

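The flap stands open with the fingers behind it. I raise the tool and go over to the stamp.

Call:
drive_tool --moves '[0,0,0,-20,0,0,0,0,0,0,-25,0,0,4,0,0,-20,-10,0,0,0,50,-20,-40,0,0,0,0,50,-20,-40,0,0,0,0,50,-20,-40,0,0,0,0,50,-20,-40,0,0,0,0,50,-20,-40,0,0,0,0]'

```text
t: 7.95
tool_pos: [0.5176, -0.0492, 0.4872]
orientation: [-3.141, -0.057, -0.0]
force: [0.8, 0.3, 0.7]
opening: 0.0358
gripper_force: 0.0
```

Call:
drive_tool --moves '[50,-20,-36,0,0,0,0,50,0,0,30,0,0,0,50,0,0,40,0,0,0,50,0,0,40,0,0,0,50,0,0,20,0,0,0,50,0,0,0,0,0,0,50,0,0,0,0,0,0]'

```text
t: 8.65
tool_pos: [0.4977, -0.0155, 0.3581]
orientation: [-3.141, -0.057, 0.0]
force: [0.0, -1.0, 0.3]
opening: 0.0499
gripper_force: 0.0
```

```bash
python3 -c "
from h import *
need(np.array([.495,-.006,.15]),0.035,.167); s=robot.read_state();print(s['opening'],s['t'])
T=[]
for n in ('side','top'):
  c=snap(n); T.append(c)
cv2.imwrite('pics/s4.png',np.hstack([cv2.resize(T[0]['color'][100:360,300:500],(400,520)),cv2.resize(T[1]['color'][150:310,180:303],(400,520))])[...,::-1])
c=T[1];h=cv2.cvtColor(c['color'],cv2.COLOR_RGB2HSV)
"
```

```text
turn [-0.01  0.    0.06] shift [-2.4 -9.6 41.1]
0.0498616310079667 8.65
```

View pics/s4.png

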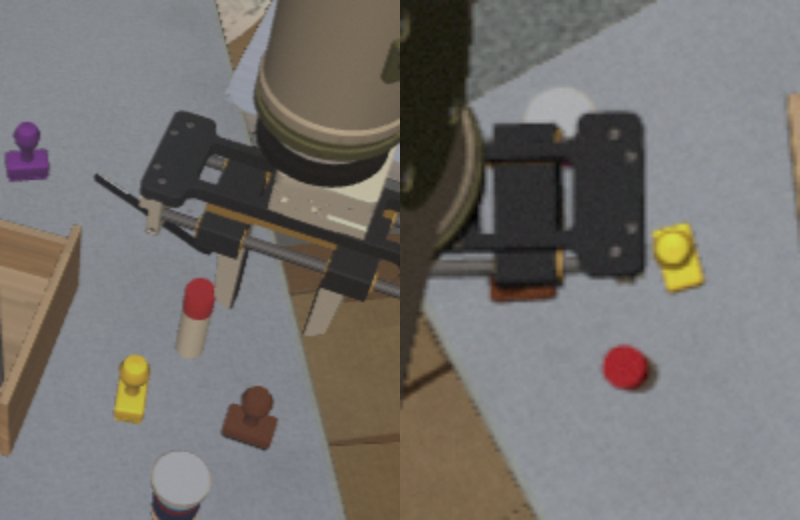

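The brown stamp stands at (250,415) in the left crop with the gripper above it. The knob is a ball, and nothing is under the fingers' path.

Call:
drive_tool --moves '[50,-2.5,-9.5,0,0,0,0,50,0,0,30,0,0,0,50,0,0,30,0,0,0,50,0,0,30,0,0,0,50,0,0,30,0,0,0,50,0,0,15,0,0,0,50,0,0,5,0,0,0,50,0,0,0,0,0,0]'

```text
t: 9.55
tool_pos: [0.4953, -0.0062, 0.218]
orientation: [-3.141, -0.055, -0.0]
force: [-0.9, -0.4, 0.4]
opening: 0.05
gripper_force: 0.0
```

```bash
python3 -c "
from h import *
need(np.array([.495,-.0065,.049]),0.035,.167); s=robot.read_state();print(s['force'],s['t'])
c=snap('side'); cv2.imwrite('pics/s5.png',cv2.resize(c['color'][220:360,360:500,::-1],(560,560)))
"
```

```text
turn [-0.01 -0.01  0.02] shift [-0.3  0.3  2. ]
[-0.94759413 -0.44901496  0.3686246 ] 9.55
```

View pics/s5.png

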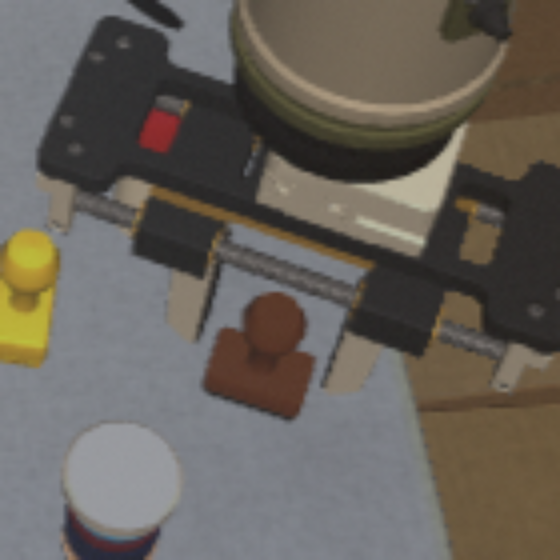

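The fingers straddle the knob (crop (275,320)), roughly centred, so I close on it.

Call:
drive_tool --moves '[50,0,0,2,0,0,0,15,0,0,0,0,0,0,15,0,0,0,0,0,0,15,0,0,0,0,0,0,10,0,0,0,0,0,0,10,0,0,0,0,0,0,10,0,0,0,0,0,0]' --grip_force 15

```text
t: 10.3
tool_pos: [0.4953, -0.0065, 0.2158]
orientation: [-3.141, -0.055, -0.001]
force: [0.1, 1.2, 2.8]
opening: 0.0233
gripper_force: 15.0
```

Call:
drive_tool --moves '[10,0,0,-10,0,0,0,10,0,0,-30,0,0,0,10,0,0,-30,0,0,0,10,0,0,-30,0,0,0,10,0,0,-30,0,0,0,10,0,0,-10,0,0,0,10,0,0,0,0,0,0]'

```text
t: 11.0
tool_pos: [0.4957, -0.0066, 0.3575]
orientation: [3.141, 0.055, 0.006]
force: [1.0, -1.3, -1.6]
opening: 0.0229
gripper_force: 15.0
```

```bash
python3 -c "
from h import *
need(chest(-5,48,150),CY,.167); s=robot.read_state();print(s['opening'],s['gripper_force'],s['t'])
a=snap('side');b=snap('top')
cv2.imwrite('pics/s6.png',np.hstack([a['color'][60:400,180:480],b['color'][120:460,200:500]])[...,::-1])
P=cloud(b);g=RC.T@(P.reshape(-1,3)-CH).T
g=g.T*1000;m=(abs(g[:,0])<82)&(g[:,1]<0)&(g[:,1]>-92)&(g[:,2]>28)&(g[:,2]<40);print('staples',g[m].min(0),g[m].max(0),m.sum())
"
```

```text
turn [ 0.04 -0.21 -3.98] shift [ -9.8 225.9  40.5]
0.02293785957572166 14.999858931696508 11.0
staples [-81.05687842 -91.97840848  28.28136712] [81.96742553 -3.07298611 39.99690595] 868
```

View pics/s6.png

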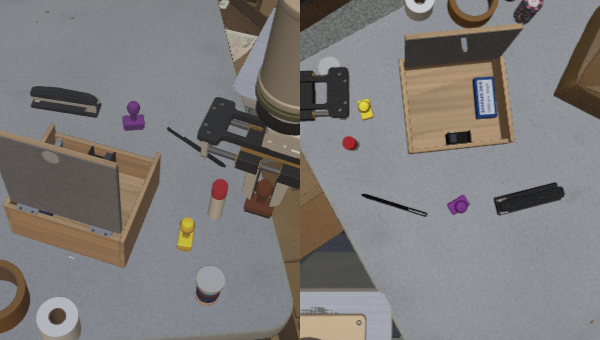

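The stamp hangs upright in the gripper (side crop (262,195)). The chest is open, with the staple box on its right, the latch housing at the front and the left part empty.

```bash
python3 -c "
from m import *
for n in C:
  c=C[n];h=cv2.cvtColor(c['color'],cv2.COLOR_RGB2HSV); P=cloud(c)
  m=(h[...,1]>110)&((h[...,0]<15)|(h[...,0]>170))&(abs(P[...,0]-.496)<.04)&(abs(P[...,1]+.006)<.04)&(P[...,2]>.1)
  Q=P[m]
  if len(Q)<20: print(n,len(Q)); continue
  print(n,len(Q),Q.min(0).round(4),Q.max(0).round(4))
  for z0 in np.arange(.13,.21,.005):
    q=Q[(Q[:,2]>=z0)&(Q[:,2]<z0+.005)]
    if len(q): print(z0.round(3),len(q),q.min(0).round(4)[:2],q.max(0).round(4)[:2])
"
```

```text
side 657 [ 0.4872 -0.0238  0.1468] [0.5109 0.0144 0.2051]
0.145 16 [ 0.5057 -0.0218] [0.5099 0.014 ]
0.15 56 [ 0.5063 -0.0221] [0.5107 0.0136]
0.155 81 [ 0.4923 -0.0234] [0.5106 0.0144]
0.16 213 [ 0.4872 -0.0238] [0.5108 0.014 ]
0.165 20 [ 0.498  -0.0113] [ 5.033e-01 -5.000e-04]
0.17 12 [ 0.4973 -0.0093] [ 0.5031 -0.0015]
0.175 3 [ 0.5037 -0.0082] [ 0.5044 -0.0052]
0.18 3 [ 0.5039 -0.0038] [ 0.506  -0.0014]
0.185 18 [ 0.5037 -0.0117] [0.5081 0.0028]
0.19 39 [ 0.5004 -0.0169] [0.5098 0.0052]
0.195 69 [ 0.4935 -0.0164] [0.5109 0.0049]
0.2 126 [ 0.4873 -0.016 ] [0.507  0.0029]
0.205 1 [ 0.4991 -0.0061] [ 0.4991 -0.0061]
top 4
```

Call:
drive_tool --moves '[10,0,0,0,0,0,-4,10,-5,20,0,0,0,0,10,-5,30,0,0,0,0,10,-5,35,0,0,0,0,10,-5,35,0,0,0,0,10,-5,35,0,0,0,0,10,0,35,0,0,0,0,10,0,20,0,0,0,0]'

```text
t: 11.9
tool_pos: [0.4915, -0.2201, 0.3529]
orientation: [-3.136, -0.162, 0.005]
force: [0.6, 0.3, -0.8]
opening: 0.0234
gripper_force: 15.0
```

Call:
drive_tool --moves '[10,0,14,0,0,0,0,10,0,0,0,0,0,0,10,0,0,0,0,0,0]'

```text
t: 12.2
tool_pos: [0.4936, -0.2313, 0.3544]
orientation: [-3.136, -0.165, 0.003]
force: [0.5, 0.1, -0.5]
opening: 0.0232
gripper_force: 15.0
```

```bash
python3 -c "
from h import *
need(chest(-20,50,150),CY,.167); s=robot.read_state();print(s['opening'],s['tool_pos'],s['t'],s['force'])
a=snap('side');b=snap('top')
cv2.imwrite('pics/s7.png',np.hstack([a['color'][60:400,180:480],b['color'][120:460,200:500]])[...,::-1])
"
```

```text
turn [-0.1   0.09  0.01] shift [ 0.7  0.6 37.4]
0.023205450334922235 [ 0.49357358 -0.23130584  0.35441405] 12.2 [ 0.54191387  0.1387055  -0.51789485]
```

View pics/s7.png

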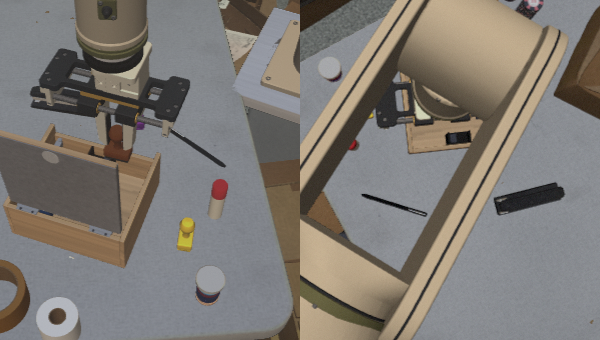

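The stamp hangs over the left part of the chest (side crop (120,140)), clear of the flap and staples. I lower it.

Call:
drive_tool --moves '[10,0,0,15,0,0,0,10,0,0,20,0,0,0,10,0,0,20,0,0,0,10,0,0,20,0,0,0,10,0,0,20,0,0,0,10,0,0,10,0,0,0,10,0,0,0,0,0,0]'

```text
t: 13.0
tool_pos: [0.4929, -0.2309, 0.2482]
orientation: [-3.135, -0.166, 0.005]
force: [0.1, 0.9, -0.6]
opening: 0.0233
gripper_force: 15.0
```

Call:
drive_tool --moves '[10,0,0,10,0,0,0,10,0,0,7,0,0,0,10,0,0,3,0,0,0,10,0,0,0,0,0,0,10,0,0,0,0,0,0]'

```text
t: 13.5
tool_pos: [0.4939, -0.232, 0.2309]
orientation: [3.137, 0.165, 0.001]
force: [-0.2, -0.1, -0.1]
opening: 0.0231
gripper_force: 15.0
```

Call:
drive_tool --moves '[10,0,0,1,0,0,0,10,0,0,0,0,0,0]'

```text
t: 13.7
tool_pos: [0.4939, -0.232, 0.2299]
orientation: [3.137, 0.165, 0.001]
force: [0.6, 0.7, -0.7]
opening: 0.0233
gripper_force: 15.0
```

Call:
drive_tool --moves '[10,0,0,1,0,0,0,10,0,0,0,0,0,0]'

```text
t: 13.9
tool_pos: [0.4937, -0.2319, 0.2286]
orientation: [-3.137, -0.165, 0.0]
force: [-0.1, 0.0, -0.4]
opening: 0.0231
gripper_force: 15.0
```

Call:
drive_tool --moves '[10,0,0,1.5,0,0,0,10,0,0,1.5,0,0,0,10,0,0,0,0,0,0]'

```text
t: 14.2
tool_pos: [0.4936, -0.2319, 0.2252]
orientation: [-3.137, -0.165, 0.001]
force: [-0.7, 0.4, -1.0]
opening: 0.0233
gripper_force: 15.0
```

Call:
drive_tool --moves '[10,0,0,0.8,0,0,0,10,0,0,0,0,0,0]'

```text
t: 14.4
tool_pos: [0.4937, -0.2319, 0.2247]
orientation: [-3.137, -0.165, 0.0]
force: [-0.3, -0.2, -0.2]
opening: 0.0232
gripper_force: 15.0
```

Call:
drive_tool --moves '[10,0,0,0.8,0,0,0,10,0,0,0,0,0,0]'

```text
t: 14.6
tool_pos: [0.4938, -0.2319, 0.224]
orientation: [3.137, 0.165, 0.0]
force: [-0.5, -0.5, -0.7]
opening: 0.0235
gripper_force: 15.0
```

Call:
drive_tool --moves '[10,0,0,0.8,0,0,0,10,0,0,0,0,0,0]'

```text
t: 14.8
tool_pos: [0.4941, -0.2319, 0.2238]
orientation: [3.137, 0.165, 0.001]
force: [-1.3, 1.3, 4.4]
opening: 0.0233
gripper_force: 15.0
```

It touches at 4 N. I release it gently.

Call:
drive_tool --moves '[28,0,0,0,0,0,0,42,0,0,0,0,0,0,42,0,0,0,0,0,0,42,0,0,0,0,0,0,42,0,0,0,0,0,0]'

```text
t: 15.3
tool_pos: [0.4937, -0.2319, 0.2231]
orientation: [-3.137, -0.165, 0.0]
force: [0.4, -0.4, -0.1]
opening: 0.0421
gripper_force: 0.0
```

Call:
drive_tool --moves '[42,0,0,-5,0,0,0,42,0,0,-15,0,0,0,42,0,0,-30,0,0,0,42,0,0,-30,0,0,0,42,0,0,-30,0,0,0,42,0,0,-30,0,0,0,42,0,0,-20,0,0,0,42,0,0,0,0,0,0]'

```text
t: 16.1
tool_pos: [0.4946, -0.2324, 0.3888]
orientation: [3.133, 0.165, 0.011]
force: [0.7, 0.4, 0.1]
opening: 0.0417
gripper_force: 0.0
```

Call:
drive_tool --moves '[42,-5,-30,0,0,0,0,42,-5,-35,0,0,0,0,42,0,-35,0,0,0,0,42,0,-35,0,0,0,0,42,0,-20,0,0,0,0,42,0,0,0,0,0,0,42,0,0,0,0,0,0]'

```text
t: 16.8
tool_pos: [0.4675, -0.0788, 0.383]
orientation: [3.137, 0.167, -0.0]
force: [-0.8, 0.2, -1.1]
opening: 0.0422
gripper_force: 0.0
```

```bash
python3 -c "
from h import *
a=snap('side');b=snap('top')
cv2.imwrite('pics/s8.png',np.hstack([a['color'][60:400,180:480],b['color'][120:460,200:500]])[...,::-1])
"
```

```text
(no output)
```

View pics/s8.png

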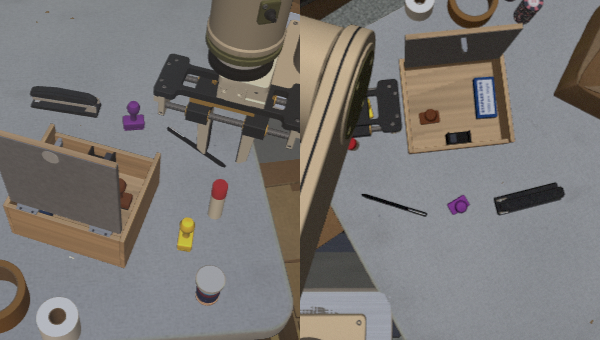

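The stamp stands upright in the left part of the chest (top crop (429,116)). The flap is open, and the staples, glue and jar have not moved. The robot is touching nothing.

```bash
python3 -c "
from plant import robot
print(robot.close_job())"
```

```text
the job is handed in; nothing more can be done
None
```

The job is handed in at about 17 s of the 70 s allowed: the flap was unlatched and raised under control to open, and in the last picture the stamp stands upright in the chest's left part, with the staple box, glue stick and jar appearing undisturbed.

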